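# Lay the drained rolling pin in its stand and lock it

### The arm

A 7-joint arm with a two-finger parallel gripper is mounted at the origin on a cart in front of the work surface, level with it; the furniture and walls round the work are solid. World frame = base frame: x ahead of the robot, y to its left, z up, the work surface at z = 0. Lengths are in m, angles in rad, forces in N, time in s.
With the tool pointing down it reaches from about 0.35 to 0.775 m from the base axis. Payload 3.1 kg.
Tool frame: the origin (TCP) lies between the finger pads; the fingertips stand 19 mm ahead of it and the grasp point (between the pads) is the TCP; z points along the fingers, y is the line along which they close (so a half turn about z gives the same grasp; the last joint's range is limited). The gripper opens to 85 mm and grips with 20 to 120 N. Pads are 22 mm wide; open, the fingers measure 114 mm over their backs; the gripper's body (76 mm by 85 mm) begins 54 mm behind the grasp point. The pads swing forward as they close: fully open they stand 13 mm farther back than shut.
Start: joints at [-1.193, 0.311, 0.014, 1.512, -0.004, 1.319, -0.027], TCP at [0.224, 0.502, 0.25] pointing down, gripper open.
Joint ranges: [-2.7, 2.7], [-0.3, 1.91], [-1.27, 1.3], [0.12, 2.57], [-1.44, 4.58], [0.2, 2.03], [-3.05, 3.05]. Speed limits (rad/s): [2.79, 2.79, 3.14, 3.14, 3.14, 3.14, 3.14].

### API

Orientations are given as a unit quaternion [x, y, z, w].
In Python, from workcell import * gives the robot as it stands.
- The arm moves only by the tool play_rows, never from a script. Its arguments are lists of equal length, an entry for each row: "grip": the finger opening in mm, from 0 to 85.4; "delta_pos": the shift along the tool's x, y, z in units of 25 mm (1.0 is 25 mm), a list of three; "angular": the turn, a rotation vector about the tool's x, y, z in units of 5 degrees (1.0 is 5 degrees), a list of three. A call has 1 to 5 rows; each row is the pose to reach, as a shift and turn from the pose commanded when the call began, along the tool's axes at that moment; what a row does not reach only later rows make up. A row lasts 1/12 s, in which the tool goes at most 41.7 mm and 7.16 degrees, less where a joint would pass 70% of its speed; a pose out of reach is approached as far as the arm can. A call with a gripper value outside its range is refused whole. The fingers move at their own pace and stop on an object; "grip_force" is the grip in N (left out, the last holds). Time passes only in rows, so rows that repeat a pose let the fingers close. It gives the time, the measured TCP pose, the force, the opening and the grip force at its end, in the units of the state.
- read_state(): the state, without advancing time (a new reading comes with each control period).
- grab_frame(name): name is "scene" or "top"; returns the picture (400x640x3 uint8, red, green, blue); there is no depth.
- get_calibration(name): a dict with "intrinsics" (3x3 intrinsics, pixels), "pose" (4x4, takes a point from camera to world coordinates). Camera axes: x right, y down, z forward; pixel columns grow to the right and rows downward; lengths in m; the calibration is good to about 2 mm. A picture is of the moment at which its call begins. get_calibration takes no time and is no camera call.
- finish_job(): hands the job in; it is judged then, once.
Trained networks look in the newest picture that a camera, given by its name, has taken for a name from the list of things; names that differ only in an ending like _2 or _b are one class to them, and where a whole thing is asked for, a point or a joint stands for the part that bears it (a point fixed in the world has none). Each returns a list of dicts, best first, with "score" (0 to 1); they miss things now and then, are a little off and sometimes report something else, mostly with a low value. They report only what shows in the picture. A call takes as long as a camera call.
- regions_of(camera, target): "region" (400x640 bool, what is visible of it) and "box" ([left, top, right, bottom] in pixels, round what is visible of it).
- mark_of(camera, target): "xy" ([column, row] in pixels: a listed point, or the origin of a listed thing).
The state is a dict: "time_s": time; "joint_positions": joint angles; "joint_vel": joint speeds; "effort": joint torques, N m; "tcp_pos": TCP position; "orientation": TCP orientation; "contact_force": force on the tool from outside, world axes, zero at the start; "ft_torque": the same for the moment, N m; "grip_width": finger opening in m; "gripper_force": force on a finger pad.
Only numpy, scipy, OpenCV 4.12 (cv2) and the standard library are available. Lean on these libraries where they do the work, as an engineer would, in place of code of your own. Each camera call takes 0.05 s, during which the arm holds its last target. There are 200 camera calls.

### The job

Take the small wooden rolling pin off the sloping drainer and gently lay it level across the two V forks of the level stand, one handle in each fork and the thick barrel hanging between them. Let go of it, then swing the stand's steel keeper bar down over the handle until it is fully closed. Do not drop the pin, and leave the tin, the small striped cup and the garlic where they are.

Things in the scene. Friction and masses are not known exactly. Their poses are not given: they have to be found in the camera images.
- rolling_pin: Small plain wooden rolling pin, 250 mm long, 0.16 kg. Origin at its middle, x along its length. Barrel 40 mm thick, 150 mm long (x = -75 to +75); at each end a round handle 20 mm thick (|x| = 78 to 125). Both ends alike, either way round will do. Starts on the drainer, axis sloping 30 degrees, +x end up; grip it square to this slope (tool tilted) at mid-barrel and lift square to the slope.
- drainer: Fixed sloping wooden drainer: board 250 x 100 x 14 mm, a low and a high V fork holding the pin's handles, a stop plate at the low end. Origin under the board's centre; rises along +x, which points away from the robot, turned up to 0.35 rad. Middle of the pin 125 mm above the origin, its high end 195 mm up. Drainer and stand are on opposite sides of the dish rack; which is on the left changes.
- stand: Fixed level wooden stand: board 90 (x) x 230 (y) x 14 mm; two upright V forks at y = +92 and -92 mm, each 12 mm thick, so 172 mm clear between them. V of 90 degrees, 60 mm wide at the mouth, its bottom 86 mm and arm tips 117 mm above the worktop. Origin under the board's centre, z up, +x away from the robot, turned up to 0.45 rad. The pin shall lie along the stand's y.
- stand_seat (a point): Point 100 mm above the stand's origin, stand's axes: where the pin's middle lies when both handles are down in the forks (it may be up to 11 mm off along y). On the way stands the room's fixed dish rack with plates (x 0.35 to 0.6, y -0.2 to 0.12): carry the pin over it with its lowest part above z = 0.28.
- keeper (a joint): Steel keeper bar, 12 mm wide, 5 mm thick, 83 mm long, hinged on the near (-x) arm of the stand's fork at +y. Rad: 0 = fully closed (its stop), level over the V, pointing to stand +x; 1.57 = upright; starts open at 1.5 to 1.75. Friction hinge: stays where left, moves with under 2 N at its tip. Shut fingers can push it over from its -x side, then down from above.
- keeper_pivot (a point): Pivot of the keeper on the stand: at stand x = -40 mm, y = +92 mm, 120 mm above the worktop, with the stand's axes. The closed bar's upper face lies 2.5 mm above the height of this point.
- keeper_tip (a point): Free end of the keeper bar, 78 mm from its pivot, moves with the bar.
- tin: Bystander: round food tin, 75 mm across, 58 mm high, origin at the centre of its underside. Stands to the far left of the work. Leave it alone.
- cup: Bystander: small striped cup with a handle, 65 x 88 mm, 50 mm high, origin at the centre of its underside. Stands to the far right. Leave it alone.
- garlic: Bystander: garlic bulb, 56 mm, origin at the centre of its underside. Lies to the far right. Leave it alone.

How it is judged:
On the way, in this order (a step that is already met when the one before it is completed fails the run):
1. the rolling pin lies level in both forks, let go, while the keeper is still open (x of rolling_pin in the frame of stand_seat between -0.006 and 0.006 m and y of rolling_pin in the frame of stand_seat between -0.014 and 0.014 m and z of rolling_pin in the frame of stand_seat between -0.005 and 0.005 m and angle between the x axis of rolling_pin and the y axis of stand_seat, either way round below 0.06 rad and contact force between the fingers and rolling_pin below 0.1 N and value of joint keeper above 0.8 rad), for 0.2 s.
2. the keeper is swung fully closed (value of joint keeper below 0.1 rad), for 0.2 s.
At the end, for the whole second after the job is handed in: The rolling pin lies at rest along the stand's y axis (within 0.06 rad), its middle within 6 mm in x, 14 mm in y and 5 mm in z of the seat point, that is with both handles down in the forks; the keeper is closed (below 0.1 rad) (x of rolling_pin in the frame of stand_seat between -0.006 and 0.006 m and y of rolling_pin in the frame of stand_seat between -0.014 and 0.014 m and z of rolling_pin in the frame of stand_seat between -0.005 and 0.005 m and angle between the x axis of rolling_pin and the y axis of stand_seat, either way round below 0.06 rad and value of joint keeper below 0.1 rad and linear speed of rolling_pin below 0.02 m/s); the robot touches nothing.
It fails at once if the rolling pin is dropped: moves faster than 0.6 m/s with no finger on it (a fall of about 2 cm) (linear speed of rolling_pin above 0.6 m/s and contact force between the fingers and rolling_pin below 0.05 N).
It fails at once if the tin, the cup or the garlic is moved by more than 3 cm (distance of any of tin, cup, garlic from where it was at the start of the episode above 0.03 m).
It also fails if it takes over 64 s, if anything falls off the work surface, if the arm or the gripper's body presses on something with over 40 N, if the wrist force passes 120 N, or if a joint passes its speed limit or range.

## Working session

There is one attempt and no reset: what is moved stays moved. The work goes in short steps, Python scripts to look and compute and a tool call to move; the robot and the scene stay as the last step left them, time stands still between calls to the robot, and variables do not carry over. Pictures are saved under pics/ and viewed, at most 10 in all, crops included, and the job is handed in when it is done.

Besides the shell and the picture viewer there is one more tool, called after ">>>" as name(argument=value, ...) on one line, values as JSON. play_rows: Moves the arm, as the interface text tells. Its arguments: {"type":"object","properties":{"grip":{"type":"array"},"delta_pos":{"type":"array"},"angular":{"type":"array"},"grip_force":{"type":"number"}},"required":["grip","delta_pos","angular"]}

```bash
ls; mkdir -p pics; cat > h.py <<'E'
from workcell import *
import numpy as np, cv2
from scipy.spatial.transform import Rotation as R
def proj(cam,P):
    c=get_calibration(cam);K=np.array(c["intrinsics"]);T=np.linalg.inv(np.array(c["pose"]))
    p=np.atleast_2d(P)@T[:3,:3].T+T[:3,3];q=p@K.T;return q[:,:2]/q[:,2:]
def atz(cam,uv,z):
    c=get_calibration(cam);K=np.array(c["intrinsics"]);T=np.array(c["pose"])
    d=T[:3,:3]@np.linalg.solve(K,[uv[0],uv[1],1]);return T[:3,3]+d*(z-T[2,3])/d[2]
def tri(uvs):
    A=[];b=[]
    for cam,uv in uvs.items():
        c=get_calibration(cam);K=np.array(c["intrinsics"]);T=np.array(c["pose"])
        d=T[:3,:3]@np.linalg.solve(K,[uv[0],uv[1],1]);d/=np.linalg.norm(d);M=np.eye(3)-np.outer(d,d)
        A.append(M);b.append(M@T[:3,3])
    A=np.vstack(A);b=np.hstack(b);x=np.linalg.lstsq(A,b,rcond=None)[0];return x,np.linalg.norm(A@x-b)
E
python3 - <<'E'
from h import *
np.set_printoptions(precision=4,suppress=True)
for c in("scene","top"):
    cv2.imwrite(f"pics/{c}0.png",grab_frame(c)[:,:,::-1]);print(c,np.array(get_calibration(c)["pose"]),get_calibration(c)["intrinsics"])
m={}
for n in["rolling_pin","drainer","stand","stand_seat","keeper_pivot","keeper_tip"]:
    for c in("scene","top"):
        r=mark_of(c,n);print(n,c,[(np.round(d["xy"],1),round(d["score"],2)) for d in r[:3]])
        if r:m.setdefault(n,{})[c]=r[0]["xy"]
    if len(m.get(n,{}))==2:print("   ",tri(m[n]))
s=read_state();print(s["time_s"],s["tcp_pos"],s["orientation"],s["grip_width"])
E
```

```text
pics
scene [[ 0.8023 -0.3148  0.5071 -0.2586]
 [-0.5969 -0.4253  0.6803 -0.9901]
 [ 0.0015 -0.8485 -0.5292  0.8519]
 [ 0.      0.      0.      1.    ]] [[388.4515   0.     320.2347]
 [  0.     388.4515 201.5151]
 [  0.       0.       1.    ]]
top [[-0.0487 -0.7814  0.6221 -0.8367]
 [-0.9988  0.0408 -0.027   0.0378]
 [-0.0043 -0.6227 -0.7825  1.7286]
 [ 0.      0.      0.      1.    ]] [[481.6689   0.     312.4793]
 [  0.     481.6689 203.9293]
 [  0.       0.       1.    ]]
rolling_pin scene [(array([283.1, 159.6]), 0.58)]
rolling_pin top [(array([236.2, 199.1]), 0.72)]
    (array([0.5016, 0.309 , 0.1193]), np.float64(0.01667128679905889))
drainer scene [(array([279.1, 189.3]), 0.74)]
drainer top [(array([237.3, 213.2]), 0.79)]
    (array([ 0.4989,  0.3218, -0.0133]), np.float64(0.01486466150528191))
stand scene [(array([390.7, 264.7]), 0.81)]
stand top [(array([385. , 207.2]), 0.58)]
    (array([ 0.5029, -0.3511,  0.003 ]), np.float64(0.004274599674910336))
stand_seat scene [(array([395.7, 240.2]), 0.93)]
stand_seat top [(array([385.8, 194.4]), 0.59)]
    (array([ 0.5122, -0.3467,  0.0918]), np.float64(0.01188527564191234))
keeper_pivot scene [(array([367. , 221.6]), 0.8)]
keeper_pivot top [(array([363.7, 197.2]), 0.94)]
    (array([ 0.4816, -0.2429,  0.1174]), np.float64(0.012967164444762556))
keeper_tip scene [(array([372. , 201.8]), 0.64), (array([283.5, 160. ]), 0.27)]
keeper_tip top [(array([366. , 183.8]), 0.57)]
    (array([ 0.492 , -0.2481,  0.1931]), np.float64(0.012310663773934525))
0.7 [0.2242 0.5023 0.2503] [0.2083 0.9781 0.     0.    ] 0.08531486849654886
```

```bash
python3 - <<'E'
import cv2,numpy as np
s=cv2.imread("pics/scene0.png");t=cv2.imread("pics/top0.png")
f=lambda i,x,y:cv2.resize(i[y:y+100,x:x+133],(400,300),interpolation=cv2.INTER_CUBIC)
cv2.imwrite("pics/c1.png",np.vstack([np.hstack([f(s,215,110),f(s,325,180)]),np.hstack([f(t,170,150),f(t,320,150)])]))
E
```

```text
(no output)
```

View pics/c1.png

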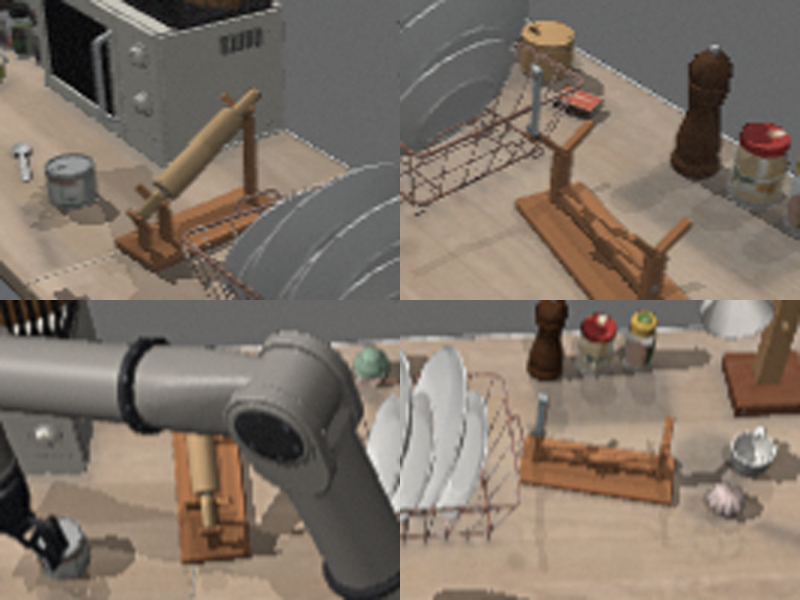

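View pics/scene0.png

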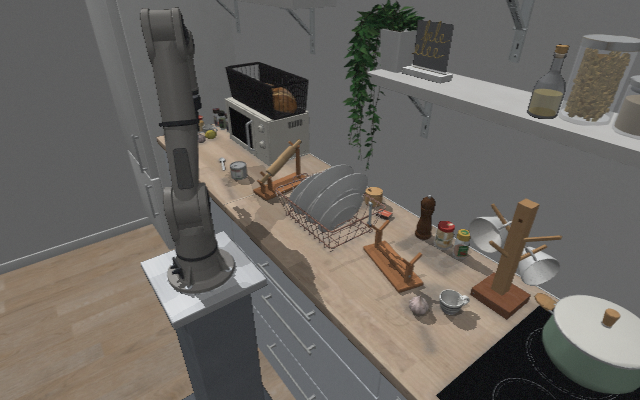

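```bash
cat >> h.py <<'E'
from scipy.optimize import minimize
def box(x0,x1,y0,y1,z0,z1):
    return np.array([[x,y,z] for x in(x0,x1) for y in(y0,y1) for z in(z0,z1)])
def ring(x,r,n=16):
    a=np.linspace(0,2*np.pi,n,endpoint=False);return np.c_[np.full(n,x),r*np.cos(a),r*np.sin(a)]
PIN=[np.vstack([ring(-.075,.02),ring(.075,.02)]),np.vstack([ring(-.125,.01),ring(.125,.01)])]
def standparts():
    P=[box(-.045,.045,-.115,.115,0,.014)]
    for s in(-.092,.092):
        P.append(box(-.012,.012,s-.006,s+.006,.01,.088))
        for g in(-1,1):
            q=np.array([[0,.086],[0,.072],[g*.03,.117],[g*.038,.109]])
            P.append(np.array([[a,s+d,b] for a,b in q for d in(-.006,.006)]))
    return P
STAND=standparts()
def pose(p):  # x,y,z,yaw,slope
    return R.from_euler("ZY",[p[3],-p[4]]),np.array(p[:3])
def render(cam,parts,p):
    rot,t=pose(p);S=4;im=np.zeros((400*S,640*S),np.uint8)
    for q in parts:
        u=(proj(cam,rot.apply(q)+t)+.5)*S
        cv2.fillConvexPoly(im,cv2.convexHull(np.round(u*16).astype(np.int32)),255,shift=4)
    return cv2.resize(im,(640,400),interpolation=cv2.INTER_AREA)/255.
def fit(parts,masks,full,p0,steps,valid={}):
    def cost(v):
        p=full(v);c=0
        for cam,m in masks.items():
            r=render(cam,parts,p);w=valid.get(cam,1)
            c+=(np.abs(r-m)*w).sum()/ (m*w).sum()
        return c
    sim=np.vstack([p0]+[np.array(p0)+np.eye(len(p0))[i]*steps[i] for i in range(len(p0))])
    return minimize(cost,p0,method="Nelder-Mead",options=dict(initial_simplex=sim,xatol=1e-4,fatol=1e-4,maxfev=250))
E
cat > m1.py <<'E'
from h import *
np.set_printoptions(precision=4,suppress=True)
import sys
M={}
for c in("scene","top"):
    grab_frame(c)
    for n in("rolling_pin","stand"):
        r=regions_of(c,n);print(c,n,[(round(d["score"],2),np.round(d["box"]),d["region"].sum()) for d in r[:2]])
        if r:M[n,c]=r[0]["region"].astype(float)
np.save("M.npy",M,allow_pickle=True)
for cams in(["scene","top"],["scene"],["top"]):
    r=fit(STAND,{c:M["stand",c] for c in cams},lambda v:[v[0],v[1],0,v[2],0],[.505,-.35,-.1],[.02,.02,.15]);print("stand",cams,r.x,r.fun)
for cams in(["scene","top"],["scene"]):
    r=fit(PIN,{c:M["rolling_pin",c] for c in cams if ("rolling_pin",c) in M},lambda v:[v[0],v[1],.125,v[2],np.pi/6],[.50,.31,0.],[.02,.02,.15]);print("pin",cams,r.x,r.fun)
print(read_state()["time_s"])
E
python3 m1.py
```

```text
scene rolling_pin [(0.59, array([264., 138., 301., 180.]), np.int64(395))]
scene stand []
top rolling_pin [(0.63, array([228., 195., 243., 226.]), np.int64(221)), (0.57, array([226., 193., 253., 237.]), np.int64(677))]
top stand [(0.81, array([361., 182., 411., 218.]), np.int64(889))]Traceback (most recent call last):
  File "m1.py", line 12, in <module>
    r=fit(STAND,{c:M["stand",c] for c in cams},lambda v:[v[0],v[1],0,v[2],0],[.505,-.35,-.1],[.02,.02,.15]);print("stand",cams,r.x,r.fun)
                   ~^^^^^^^^^^^
KeyError: ('stand', 'scene')
```

```bash
python3 - <<'E'
s=open("m1.py").read()
s=s.replace('''        r=regions_of(c,n);''','''        r=regions_of(c,n)
        if not r: grab_frame(c);r=regions_of(c,n)
        ''')
i=s.index("for cams in([")
s=s[:i]+'''
V=np.ones((400,640));V[:197]=0
for cams in(["scene","top"],["scene"],["top"]):
    k={c:M["stand",c] for c in cams if ("stand",c) in M}
    if not k: continue
    r=fit(STAND,k,lambda v:[v[0],v[1],0,v[2],0],[.505,-.35,-.1],[.02,.02,.15]);print("stand",list(k),r.x,r.fun)
    k={c:M["rolling_pin",c] for c in cams if ("rolling_pin",c) in M}
    if k:
        r=fit(PIN,k,lambda v:[v[0],v[1],.125,v[2],np.pi/6],[.50,.31,0.],[.02,.02,.15],{"top":V});print("pin",list(k),r.x,r.fun)
print(read_state()["time_s"])
'''
open("m1.py","w").write(s)
E
python3 m1.py
```

```text
scene rolling_pin [(0.9, array([264., 137., 301., 183.]), np.int64(468))]
scene stand [(0.71, array([364., 204., 424., 289.]), np.int64(1770))]
top rolling_pin [(0.54, array([232., 196., 244., 223.]), np.int64(198))]
top stand [(0.63, array([360., 182., 410., 217.]), np.int64(923))]
stand ['scene', 'top'] [ 0.5074 -0.3498 -0.2493] 0.20733919104609852
pin ['scene', 'top'] [0.5052 0.3116 0.1232] 0.3122479808375161
stand ['scene'] [ 0.5072 -0.3513 -0.2496] 0.11161183117314723
pin ['scene'] [0.5031 0.3107 0.1124] 0.09929612870789341Traceback (most recent call last):
  File "m1.py", line 18, in <module>
    r=fit(STAND,k,lambda v:[v[0],v[1],0,v[2],0],[.505,-.35,-.1],[.02,.02,.15]);print("stand",list(k),r.x,r.fun)
  File "h.py", line 48, in fit
    return minimize(cost,p0,method="Nelder-Mead",options=dict(initial_simplex=sim,xatol=1e-4,fatol=1e-4,maxfev=250))
    res = _minimize_neldermead(fun, x0, args, callback, bounds=bounds,
                               **options)
    fxcc = func(xcc)
    fx = function(np.copy(x), *(wrapper_args + args))
  File "h.py", line 44, in cost
    r=render(cam,parts,p);w=valid.get(cam,1)
  File "h.py", line 37, in render
    u=(proj(cam,rot.apply(q)+t)+.5)*S
       ~~~~^^^^^^^^^^^^^^^^^^^^
  File "h.py", line 5, in proj
    c=get_calibration(cam);K=np.array(c["intrinsics"]);T=np.linalg.inv(np.array(c["pose"]))
ValueError: time passes only in moves, steps and waits
```

```bash
python3 - <<'E'
s=open("h.py").read()
s=s.replace("import numpy as np, cv2","import numpy as np, cv2\nimport functools, workcell\nget_calibration=functools.lru_cache(None)(workcell.get_calibration)")
s+='''
def go(pos,rot,s=None):
    s=s or read_state();q=R.from_quat(s["orientation"])
    d=q.inv().apply(np.array(pos)-s["tcp_pos"])/.025;a=np.degrees((q.inv()*rot).as_rotvec())/5
    print("t",round(s["time_s"],2),"pos",np.round(s["tcp_pos"],4),"dp",np.round(d,2),"ang",np.round(a,2),"rows>=",round(max(np.linalg.norm(d)*25/41.7,np.linalg.norm(a)*5/7.16),1))
def frame(x,z):
    x=np.array(x,float);z=np.array(z,float);return R.from_matrix(np.c_[x,np.cross(z,x),z])
PINP=np.array([.504,.311,.125]);PYAW=.115
STP=np.array([.507,-.350,0]);SYAW=-.249
def grasp(sgn=1):
    r,_=pose([0,0,0,PYAW,np.pi/6]);return frame(sgn*r.apply([1,0,0]),-r.apply([0,0,1])),r.apply([0,0,1])
'''
open("h.py","w").write(s)
E
python3 - <<'E'
from h import *
s=read_state();print(R.from_quat(s["orientation"]).as_matrix().round(3))
for g in(1,-1):
    r,n=grasp(g);go(PINP+.11*n,r)
E
```

```text
[[-0.913  0.408  0.   ]
 [ 0.408  0.913 -0.   ]
 [-0.     0.    -1.   ]]
t 1.4 pos [0.2242 0.5023 0.2503] dp [-11.45  -3.55   1.2 ] ang [-7.77  2.13 28.99] rows>= 21.0
t 1.4 pos [0.2242 0.5023 0.2503] dp [-11.45  -3.55   1.2 ] ang [-1.6  -5.85 -5.99] rows>= 7.2
```

>>> play_rows(grip=[85,85,85,85,85], delta_pos=[[-2,-0.6,0.2],[-4,-1.2,0.4],[-6,-1.9,0.6],[-8,-2.5,0.8],[-9.5,-3,1]], angular=[[-0.2,-0.8,-0.8],[-0.4,-1.6,-1.6],[-0.7,-2.4,-2.5],[-0.9,-3.3,-3.3],[-1.2,-4.2,-4.2]], grip_force=50)

```text
time_s: 1.82
tcp_pos: [0.3808, 0.3647, 0.2306]
orientation: [0.022, 0.981, 0.014, 0.19]
contact_force: [2.0, -0.8, -0.1]
grip_width: 0.0851
gripper_force: 0.0
```

```bash
python3 - <<'E'
from h import *
r,n=grasp(-1);go(PINP+.09*n,r);print(read_state()["joint_positions"])
E
```

```text
t 1.82 pos [0.3808 0.3647 0.2306] dp [-2.61 -2.27  2.15] ang [-0.4  -1.59 -1.75] rows>= 2.4
[-1.0774489   0.11428524  0.08751071  1.87240674  0.36719483  0.9552832
  0.35172314]
```

>>> play_rows(grip=[85,85,85,85,85], delta_pos=[[-0.9,-0.8,0.7],[-1.8,-1.5,1.4],[-2.61,-2.27,2.15],[-2.61,-2.27,2.15],[-2.61,-2.27,2.15]], angular=[[-0.1,-0.5,-0.6],[-0.3,-1,-1.2],[-0.4,-1.59,-1.75],[-0.4,-1.59,-1.75],[-0.4,-1.59,-1.75]])

```text
time_s: 2.23
tcp_pos: [0.4578, 0.3026, 0.2008]
orientation: [-0.051, 0.965, 0.012, 0.255]
contact_force: [-0.9, 0.7, 0.4]
grip_width: 0.085
gripper_force: 0.0
```

```bash
cat > m2.py <<'E'
from h import *
r,n=grasp(-1);go(PINP-.002*n,r)
a=grab_frame("scene")[:,:,::-1].copy();b=grab_frame("top")[:,:,::-1].copy()
f=lambda i,x,y:cv2.resize(i[y:y+100,x:x+133],(798,600),interpolation=cv2.INTER_CUBIC)
cv2.imwrite("pics/c2.png",np.hstack([f(a,215,100),f(b,170,150)])[:, ::2][::2])
m={c:[(np.round(d["xy"],1),round(d["score"],2)) for d in mark_of(c,"rolling_pin")] for c in("scene","top")};print(m)
M={}
for c in("scene","top"):
    q=regions_of(c,"rolling_pin");print(c,[(round(d["score"],2),np.round(d["box"]),d["region"].sum()) for d in q[:2]])
print(proj("top",[[.504,.311,.125],read_state()["tcp_pos"]]),proj("scene",[[.504,.311,.125]]))
E
python3 m2.py
```

```text
t 2.23 pos [0.4578 0.3026 0.2008] dp [-0.13  0.14  3.64] ang [-0.08 -0.07 -0.08] rows>= 2.2
{'scene': [(array([281.5, 159.2]), 0.6)], 'top': [(array([234.6, 200.2]), 0.73)]}
scene [(0.88, array([265., 140., 299., 182.]), np.int64(383))]
top [(0.62, array([232., 196., 244., 226.]), np.int64(264))]
[[235.79093013 195.1469722 ]
 [233.65557759 191.85129443]] [[281.34483039 160.08399826]]
```

View pics/c2.png

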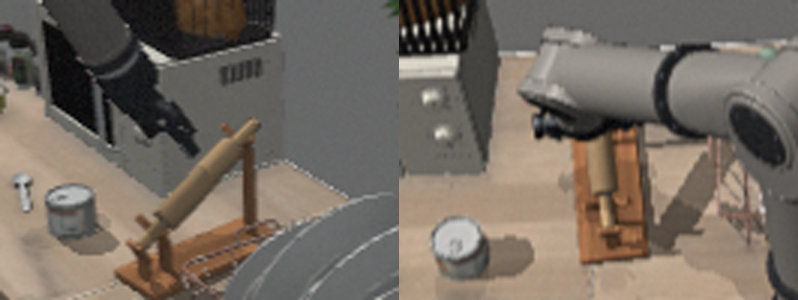

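>>> play_rows(grip=[85,85,85,85,85], delta_pos=[[0,0.1,1],[-0.1,0.14,2],[-0.13,0.14,3],[-0.13,0.14,3.7],[-0.13,0.14,3.7]], angular=[[-0.08,-0.07,-0.08],[-0.08,-0.07,-0.08],[-0.08,-0.07,-0.08],[-0.08,-0.07,-0.08],[-0.08,-0.07,-0.08]])

```text
time_s: 2.95
tcp_pos: [0.5051, 0.3134, 0.12]
orientation: [-0.058, 0.965, 0.014, 0.257]
contact_force: [-0.0, -0.4, -0.4]
grip_width: 0.0849
gripper_force: 0.0
```

>>> play_rows(grip=[60,50,42,42,42], delta_pos=[[0,0,0],[0,0,0],[0,0,0],[0,0,0],[0,0,0]], angular=[[0,0,0],[0,0,0],[0,0,0],[0,0,0],[0,0,0]])

```text
time_s: 3.37
tcp_pos: [0.5064, 0.3099, 0.1243]
orientation: [-0.055, 0.964, 0.013, 0.259]
contact_force: [-0.6, -6.5, 2.4]
grip_width: 0.0419
gripper_force: 3.3
```

>>> play_rows(grip=[41,38,35,35,35], delta_pos=[[0,-0.08,0],[0,-0.12,0],[0,-0.12,0],[0,-0.12,0],[0,-0.12,0]], angular=[[0,0,0],[0,0,0],[0,0,0],[0,0,0],[0,0,0]], grip_force=60)

```text
time_s: 3.78
tcp_pos: [0.5063, 0.3088, 0.1246]
orientation: [-0.056, 0.964, 0.015, 0.259]
contact_force: [-2.0, -5.3, 4.1]
grip_width: 0.0387
gripper_force: 59.5
```

>>> play_rows(grip=[35,35,35,35,35], delta_pos=[[0,0,-0.4],[0,0,-1.2],[0,0,-2.2],[0,0,-3.4],[0,0,-4.6]], angular=[[0,0,0],[0,0,0],[0,0,0],[0,0,0],[0,0,0]])

```text
time_s: 4.2
tcp_pos: [0.4467, 0.3051, 0.2244]
orientation: [-0.058, 0.964, 0.017, 0.259]
contact_force: [1.3, 0.6, -1.0]
grip_width: 0.0389
gripper_force: 60.9
```

```bash
cat >> h.py <<'E'
def place(h,dx=0,dy=0):  # tool x = +stand y, pointing down, TCP at seat+h
    rz=R.from_euler("z",SYAW);return STP+rz.apply([dx,dy,.1+h]),frame(rz.apply([0,1,0]),[0,0,-1])
E
python3 - <<'E'
from h import *
s=read_state();print(s["tcp_pos"],s["grip_width"],s["contact_force"],s["joint_positions"])
p,r=place(.3);go(p,r)
go([.42,.2,.42],r);go([.44,0,.42],r)
E
```

```text
[0.44666217 0.30511194 0.22439174] 0.03891183951322779 [ 1.33716005  0.63948119 -1.04785555] [-0.98401129  0.05190946  0.14651863  2.0150474   0.50227641  0.72720378
  0.53199589]
t 4.2 pos [0.4467 0.3051 0.2244] dp [ -2.88 -26.28  -6.55] ang [ 5.84  3.94 21.65] rows>= 16.3
t 4.2 pos [0.4467 0.3051 0.2244] dp [-2.57 -4.02 -7.57] ang [ 5.84  3.94 21.65] rows>= 15.9
t 4.2 pos [0.4467 0.3051 0.2244] dp [ -2.43 -12.05  -7.68] ang [ 5.84  3.94 21.65] rows>= 15.9
```

>>> play_rows(grip=[35,35,35,35,35], delta_pos=[[-0.6,-0.1,-1.2],[-1.3,-0.4,-2.7],[-1.9,-1,-4.3],[-2.4,-2,-6],[-2.57,-3.2,-7.3]], angular=[[0.3,0.2,1.1],[0.7,0.5,2.4],[1.1,0.7,3.8],[1.4,1,5.2],[1.8,1.2,6.5]])

```text
time_s: 4.62
tcp_pos: [0.4239, 0.2327, 0.4057]
orientation: [0.233, 0.952, 0.014, 0.198]
contact_force: [1.0, 0.1, -0.3]
grip_width: 0.0387
gripper_force: 61.1
```

```bash
python3 - <<'E'
from h import *
p,r=place(.3);go(p,r)
go([.45,.0,.42],r);print(read_state()["joint_positions"],read_state()["grip_width"])
E
```

```text
t 4.62 pos [0.4239 0.2327 0.4057] dp [-13.11 -19.33   3.  ] ang [ 4.1   2.74 15.13] rows>= 14.1
t 4.62 pos [0.4239 0.2327 0.4057] dp [-5.25 -7.77  0.48] ang [ 4.1   2.74 15.13] rows>= 11.1
[-0.96024722 -0.07298214  0.18152047  1.63627785  0.34297634  1.34767015
  0.27460177] 0.038711385788082045
```

>>> play_rows(grip=[35,35,35,35,35], delta_pos=[[-0.9,-1.3,0],[-1.9,-2.7,0],[-2.9,-4.2,0.1],[-3.8,-5.6,0.2],[-4.8,-7,0.4]], angular=[[0.35,0.24,1.3],[0.7,0.5,2.6],[1.1,0.7,3.9],[1.4,1,5.2],[1.8,1.2,6.6]])

```text
time_s: 5.03
tcp_pos: [0.448, 0.0258, 0.4189]
orientation: [0.507, 0.854, 0.007, 0.119]
contact_force: [1.7, -0.1, -1.7]
grip_width: 0.0385
gripper_force: 61.1
```

```bash
python3 - <<'E'
from h import *
p,r=place(.3);go(p,r)
print(read_state()["joint_positions"],read_state()["grip_width"])
E
```

```text
t 5.03 pos [0.448  0.0258 0.4189] dp [-13.97  -5.37   2.85] ang [2.31 1.58 8.53] rows>= 9.1
[-0.72628947 -0.1048163   0.45947162  1.58155485  0.20690552  1.47732895
  0.2334071 ] 0.03847926007965414
```

>>> play_rows(grip=[35,35,35,35,35], delta_pos=[[-1.4,-0.54,0.1],[-2.9,-1.1,0.3],[-4.4,-1.7,0.5],[-5.9,-2.3,0.8],[-7.4,-2.9,1.1]], angular=[[0.3,0.2,1.2],[0.6,0.4,2.4],[1,0.7,3.6],[1.3,0.9,4.8],[1.6,1.1,6.1]])

```text
time_s: 5.45
tcp_pos: [0.4775, -0.172, 0.4194]
orientation: [0.719, 0.694, 0.004, 0.038]
contact_force: [0.3, 0.1, -2.0]
grip_width: 0.0387
gripper_force: 61.1
```

```bash
python3 - <<'E'
from h import *
p,r=place(.22);go(p,r)
print(read_state()["joint_positions"],read_state()["grip_width"])
E
```

```text
t 5.45 pos [ 0.4775 -0.172   0.4194] dp [-6.87  1.17  4.39] ang [0.74 0.47 2.46] rows>= 4.9
[-0.38236601  0.16789932  0.82197311  1.34028457 -0.10171935  1.61237479
  0.38558089] 0.03873440740769915
```

>>> play_rows(grip=[35,35,35,35,35], delta_pos=[[-1.5,0.25,0.2],[-3,0.5,0.7],[-4.5,0.8,1.8],[-6,1,3.3],[-6.87,1.17,4.4]], angular=[[0.2,0.1,0.6],[0.4,0.25,1.2],[0.5,0.35,1.8],[0.74,0.47,2.46],[0.74,0.47,2.46]])

```text
time_s: 5.87
tcp_pos: [0.506, -0.3448, 0.326]
orientation: [0.79, 0.614, -0.002, 0.001]
contact_force: [1.0, -0.5, -0.9]
grip_width: 0.0386
gripper_force: 61.1
```

>>> play_rows(grip=[35,35], delta_pos=[[0,0,0],[0,0,0]], angular=[[0,0,0],[0,0,0]])

```text
time_s: 6.03
tcp_pos: [0.5042, -0.3428, 0.3238]
orientation: [0.79, 0.613, -0.003, -0.002]
contact_force: [0.3, 0.9, -1.0]
grip_width: 0.0387
gripper_force: 61.1
```

```bash
cat > m3.py <<'E'
from h import *
np.set_printoptions(precision=4,suppress=True)
s=read_state();p,r=place(.22);go(p,r);print(s["joint_positions"],s["grip_width"],s["contact_force"])
a=grab_frame("scene")[:,:,::-1].copy();b=grab_frame("top")[:,:,::-1].copy()
f=lambda i,x,y:cv2.resize(i[y:y+125,x:x+100],(400,500),interpolation=cv2.INTER_CUBIC)
cv2.imwrite("pics/c3.png",np.hstack([f(a,340,170),f(b,340,120)]))
M={}
for n in("rolling_pin","stand"):
  for c in("scene","top"):
    q=regions_of(c,n);print(c,n,[(round(d["score"],2),np.round(d["box"]),d["region"].sum()) for d in q[:2]])
    if q:M[n,c]=q[0]["region"].astype(float)
np.save("M3.npy",M,allow_pickle=True)
V={}
for cams in(["scene","top"],["scene"],["top"]):
    k={c:M["stand",c] for c in cams if ("stand",c) in M}
    if k and len(k)==len(cams):
        q=fit(STAND,k,lambda v:[v[0],v[1],0,v[2],0],[.505,-.35,-.25],[.02,.02,.1]);print("stand",list(k),q.x,q.fun)
for c in("scene","top"):
    V[c]=render(c,PIN,[*s["tcp_pos"],SYAW-np.pi/2,0]);k=M.get(("rolling_pin",c))
    if k is not None: print(c,"model box",np.argwhere(V[c]>.5).min(0),np.argwhere(V[c]>.5).max(0),"mask",np.argwhere(k>.5).min(0),np.argwhere(k>.5).max(0))
E
python3 m3.py
```

```text
t 6.03 pos [ 0.5042 -0.3428  0.3238] dp [-0.25  0.18  0.15] ang [-0.08  0.02 -0.02] rows>= 0.2
[ 0.0543  0.5155  0.8721  1.2015 -0.3816  1.5936  0.5994] 0.03867767516343881 [ 0.3282  0.9124 -1.0114]
scene rolling_pin [(0.95, array([378., 154., 428., 196.]), np.int64(498))]
top rolling_pin [(0.84, array([359., 150., 424., 165.]), np.int64(431))]
scene stand [(0.63, array([362., 202., 422., 293.]), np.int64(1781))]
top stand [(0.71, array([360., 182., 414., 216.]), np.int64(903))]
stand ['scene', 'top'] [ 0.5058 -0.3498 -0.249 ] 0.24306311968049213
stand ['scene'] [ 0.5058 -0.3502 -0.2523] 0.1410399533199018
stand ['top'] [ 0.5055 -0.3497 -0.2524] 0.09862549671031204
scene model box [158 375] [202 428] mask [157 376] [199 426]
top model box [150 361] [164 424] mask [148 359] [163 421]
```

View pics/c3.png

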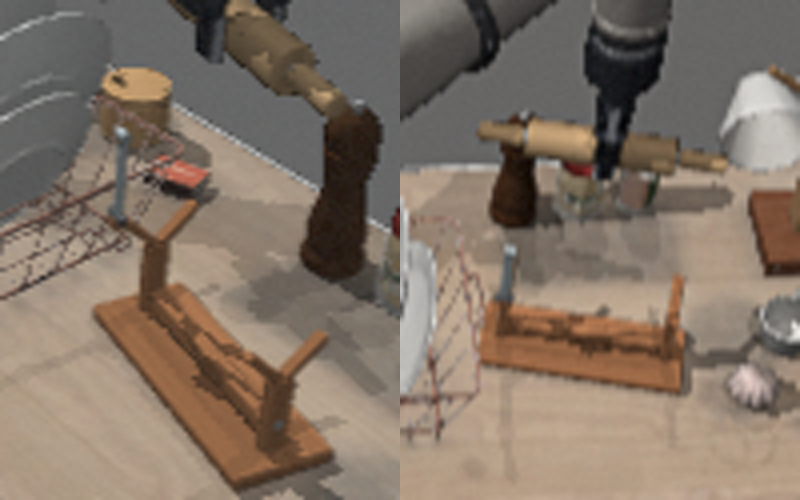

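```bash
python3 - <<'E'
from h import *
np.set_printoptions(precision=4,suppress=True)
M=np.load("M3.npy",allow_pickle=True).item();s=read_state()
V={c:np.ones((400,640)) for c in("scene","top")};V["top"][:,386:400]=0;V["scene"][:,:398]=0
k={c:M["rolling_pin",c] for c in V}
t=s["tcp_pos"]
q=fit(PIN,k,lambda v:[*v[:4],v[4]],[*t,SYAW-np.pi/2,0],[.01,.01,.01,.05,.05],V);print(q.x,q.fun,t)
rz=R.from_euler("z",SYAW);d=q.x[:3]-t;print("offset pin-tcp in stand axes",rz.inv().apply(d),"yaw err",q.x[3]-SYAW+np.pi/2)
print("tool yaw etc", R.from_quat(s["orientation"]).as_matrix().round(3))
E
```

```text
[ 0.5101 -0.3344  0.3266 -1.8483  0.0129] 0.1751867648043351 [ 0.5059 -0.3417  0.328 ]
offset pin-tcp in stand axes [ 0.0022  0.0081 -0.0014] yaw err -0.02848997576934531
tool yaw etc [[ 0.244  0.97  -0.   ]
 [ 0.97  -0.244 -0.004]
 [-0.004  0.001 -1.   ]]
```

```bash
sed -i 's/STP=np.array.*; *SYAW=.*/STP=np.array([.5063,-.350,0]);SYAW=-.25/;s/STP=np.array(\[.507,-.350,0\])/STP=np.array([.5063,-.350,0])/' h.py; python3 - <<'E'
from h import *
p,r=place(.04,dy=-.007);go(p,r)
E
```

```text
t 6.33 pos [ 0.5059 -0.3417  0.328 ] dp [-0.57  0.09  7.52] ang [0.01 0.05 0.04] rows>= 4.5
```

>>> play_rows(grip=[35,35,35,35,35], delta_pos=[[-0.3,0.05,1],[-0.57,0.09,2.2],[-0.57,0.09,3.4],[-0.57,0.09,4.6],[-0.57,0.09,5.8]], angular=[[0,0,0],[0,0.05,0.04],[0,0.05,0.04],[0,0.05,0.04],[0,0.05,0.04]])

```text
time_s: 6.75
tcp_pos: [0.5039, -0.357, 0.1812]
orientation: [0.79, 0.613, 0.0, -0.0]
contact_force: [0.2, 0.1, -2.1]
grip_width: 0.0385
gripper_force: 61.2
```

>>> play_rows(grip=[35,35,35,35,35], delta_pos=[[0,0,0.5],[0,0,1],[0,0,1.5],[0,0,1.7],[0,0,1.7]], angular=[[0,0,0],[0,0,0],[0,0,0],[0,0,0],[0,0,0]])

```text
time_s: 7.17
tcp_pos: [0.5029, -0.3576, 0.1383]
orientation: [0.791, 0.612, -0.001, -0.001]
contact_force: [-0.1, -0.1, -0.6]
grip_width: 0.0382
gripper_force: 61.2
```

```bash
cat > m4.py <<'E'
from h import *
np.set_printoptions(precision=4,suppress=True)
s=read_state();p,r=place(0.001,dy=-.007);go(p,r);print(s["grip_width"],s["contact_force"])
a=grab_frame("scene")[:,:,::-1].copy();b=grab_frame("top")[:,:,::-1].copy()
f=lambda i,x,y:cv2.resize(i[y:y+100,x:x+80],(400,500),interpolation=cv2.INTER_CUBIC)
import sys
cv2.imwrite(sys.argv[1],np.hstack([f(a,345,190),f(b,345,140)]))
E
python3 m4.py pics/c4.png
```

```text
t 7.17 pos [ 0.5029 -0.3576  0.1383] dp [0.05 0.06 1.49] ang [-0.04 -0.   -0.03] rows>= 0.9
0.03816374025737405 [-0.1444 -0.1369 -0.5731]
```

View pics/c4.png

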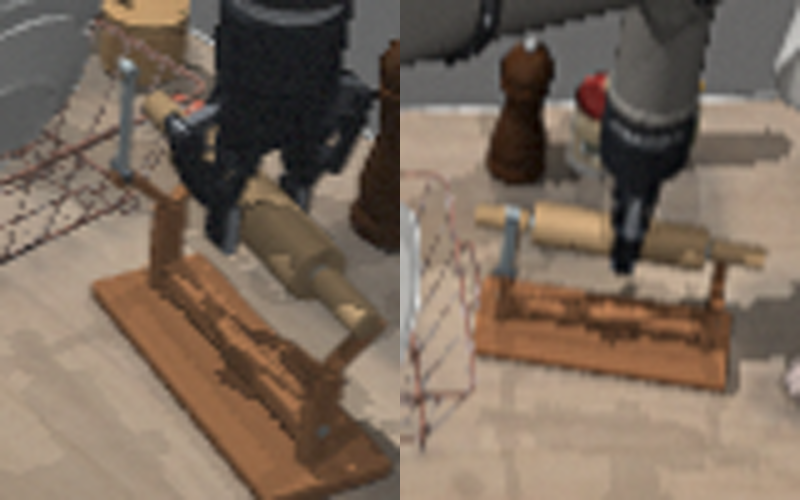

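>>> play_rows(grip=[35,35,35,35,35], delta_pos=[[0.05,0.06,0.35],[0.05,0.06,0.7],[0.05,0.06,1],[0.05,0.06,1.2],[0.05,0.06,1.3]], angular=[[-0.04,0,-0.03],[-0.04,0,-0.03],[-0.04,0,-0.03],[-0.04,0,-0.03],[-0.04,0,-0.03]])

```text
time_s: 7.68
tcp_pos: [0.5039, -0.3563, 0.1046]
orientation: [0.79, 0.613, -0.0, -0.001]
contact_force: [0.1, 1.1, -1.8]
grip_width: 0.0388
gripper_force: 61.2
```

>>> play_rows(grip=[35,35,35], delta_pos=[[0,0,0.06],[0,0,0.1],[0,0,0.1]], angular=[[0,0,0],[0,0,0],[0,0,0]])

```text
time_s: 7.93
tcp_pos: [0.5045, -0.3571, 0.1036]
orientation: [0.79, 0.613, 0.0, 0.0]
contact_force: [-0.1, 0.0, -1.5]
grip_width: 0.0383
gripper_force: 61.2
```

>>> play_rows(grip=[35,35,35], delta_pos=[[0,0,0.06],[0,0,0.1],[0,0,0.1]], angular=[[0,0,0],[0,0,0],[0,0,0]])

```text
time_s: 8.18
tcp_pos: [0.5045, -0.3569, 0.1011]
orientation: [0.79, 0.613, 0.0, 0.0]
contact_force: [0.2, 0.2, -0.8]
grip_width: 0.0384
gripper_force: 61.2
```

>>> play_rows(grip=[35,35,35], delta_pos=[[0,0,0.04],[0,0,0.08],[0,0,0.08]], angular=[[0,0,0],[0,0,0],[0,0,0]])

```text
time_s: 8.43
tcp_pos: [0.5044, -0.3568, 0.0989]
orientation: [0.79, 0.613, 0.0, 0.0]
contact_force: [0.7, 0.5, -2.6]
grip_width: 0.0387
gripper_force: 61.2
```

>>> play_rows(grip=[35,35,35], delta_pos=[[0,0,0.06],[0,0,0.1],[0,0,0.1]], angular=[[0,0,0],[0,0,0],[0,0,0]])

```text
time_s: 8.68
tcp_pos: [0.5044, -0.357, 0.0967]
orientation: [0.79, 0.613, 0.0, 0.0]
contact_force: [0.0, -0.3, -0.2]
grip_width: 0.0385
gripper_force: 61.5
```

>>> play_rows(grip=[35,35,35], delta_pos=[[0,0,0.04],[0,0,0.08],[0,0,0.08]], angular=[[0,0,0],[0,0,0],[0,0,0]])

```text
time_s: 8.93
tcp_pos: [0.5045, -0.357, 0.0965]
orientation: [0.79, 0.613, 0.001, 0.0]
contact_force: [-2.1, 2.7, 8.3]
grip_width: 0.0386
gripper_force: 62.2
```

```bash
python3 m4.py pics/c5.png
```

```text
t 8.93 pos [ 0.5045 -0.357   0.0965] dp [ 0.01  0.   -0.18] ang [ 0.01 -0.01 -0.  ] rows>= 0.1
0.038576761805525946 [-2.0693  2.7227  8.3216]
```

View pics/c5.png

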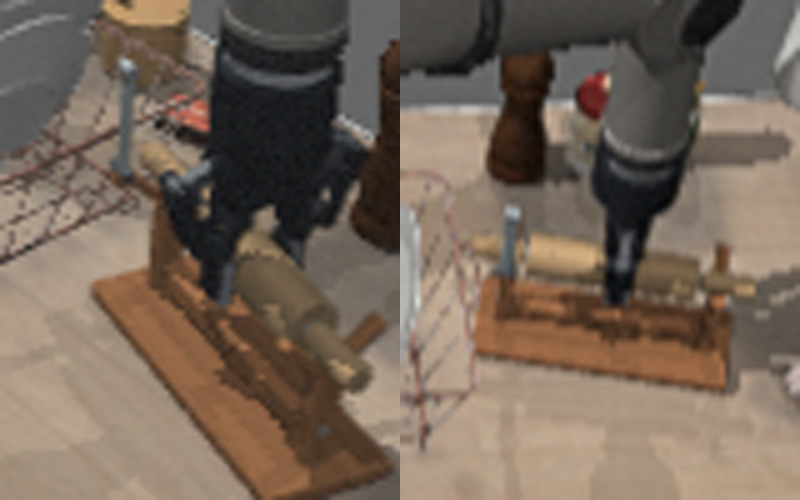

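>>> play_rows(grip=[38,39,40,42,44], delta_pos=[[0,0,0],[0,0,0],[0,0,0],[0,0,0],[0,0,0]], angular=[[0,0,0],[0,0,0],[0,0,0],[0,0,0],[0,0,0]], grip_force=20)

```text
time_s: 9.45
tcp_pos: [0.5048, -0.3571, 0.0946]
orientation: [0.79, 0.613, 0.0, 0.001]
contact_force: [0.1, -0.1, 0.3]
grip_width: 0.0443
gripper_force: 0.0
```

>>> play_rows(grip=[50,60,75,80,80], delta_pos=[[0,0,0],[0,0,0],[0,0,0],[0,0,0],[0,0,0]], angular=[[0,0,0],[0,0,0],[0,0,0],[0,0,0],[0,0,0]])

```text
time_s: 9.87
tcp_pos: [0.5045, -0.357, 0.0945]
orientation: [0.79, 0.613, 0.0, 0.0]
contact_force: [-0.2, -0.1, -0.5]
grip_width: 0.0798
gripper_force: 0.0
```

>>> play_rows(grip=[80,80,80,80,80], delta_pos=[[0,0,-0.5],[0,0,-1.5],[0,0,-2.8],[0,0,-4.2],[0,0,-5.6]], angular=[[0,0,0],[0,0,0],[0,0,0],[0,0,0],[0,0,0]])

```text
time_s: 10.28
tcp_pos: [0.504, -0.3569, 0.237]
orientation: [0.79, 0.613, 0.0, 0.0]
contact_force: [-0.3, 0.2, 0.0]
grip_width: 0.0801
gripper_force: 0.0
```

```bash
cat > m5.py <<'E'
from h import *
np.set_printoptions(precision=4,suppress=True)
s=read_state();print(s["time_s"],s["tcp_pos"],s["joint_positions"])
a=grab_frame("scene")[:,:,::-1].copy();b=grab_frame("top")[:,:,::-1].copy()
f=lambda i,x,y:cv2.resize(i[y:y+100,x:x+80],(400,500),interpolation=cv2.INTER_CUBIC)
cv2.imwrite("pics/c6.png",np.hstack([f(a,345,190),f(b,345,140)]))
k={}
for c in("scene","top"):
    q=regions_of(c,"rolling_pin");print(c,[(round(d["score"],2),np.round(d["box"])) for d in q[:2]])
    if q:k[c]=q[0]["region"].astype(float)
    for n in("keeper_pivot","keeper_tip"): print(n,c,[(np.round(d["xy"],1),round(d["score"],2)) for d in mark_of(c,n)[:2]])
q=fit(PIN,k,lambda v:v,[*(STP+[0,0,.1]),SYAW-np.pi/2,0],[.01,.01,.01,.05,.05])
print("pin in seat frame",R.from_euler("z",-SYAW).apply(q.x[:3]-STP-[0,0,.1]),q.x[3]-SYAW+np.pi/2,q.x[4],q.fun)
rz=R.from_euler("z",SYAW)
for a in(1.5,1.57,1.75):
    P=STP+rz.apply(np.array([[-.04,.092,.12],[-.04+.078*np.cos(a),.092,.12+.078*np.sin(a)]]));print(a,P,[proj(c,P) for c in("scene","top")])
E
python3 m5.py
```

```text
10.2833 [ 0.504  -0.3569  0.237 ] [ 0.0645  0.5613  0.8515  1.3567 -0.418   1.4065  0.6543]
scene [(0.78, array([374., 215., 420., 268.]))]
keeper_pivot scene [(array([367.6, 221.8]), 0.57)]
keeper_tip scene [(array([370.7, 200.8]), 0.62)]
top [(0.82, array([359., 188., 417., 200.])), (0.33, array([182., 224., 200., 246.]))]
keeper_pivot top [(array([363.2, 195.8]), 0.61)]
keeper_tip top [(array([366.5, 181.9]), 0.57)]
pin in seat frame [-0.0002  0.0014 -0.0001] -0.01894000526513362 0.023219459805789933 0.2727362365432874
1.5 [[ 0.4903 -0.251   0.12  ]
 [ 0.4957 -0.2523  0.1978]] [array([[368.7443, 223.1934],
       [371.9445, 202.6994]]), array([[365.5708, 193.0975],
       [367.2545, 180.319 ]])]
1.57 [[ 0.4903 -0.251   0.12  ]
 [ 0.4904 -0.251   0.198 ]] [array([[368.7443, 223.1934],
       [370.4277, 202.9935]]), array([[365.5708, 193.0975],
       [367.0894, 181.2424]])]
1.75 [[ 0.4903 -0.251   0.12  ]
 [ 0.4768 -0.2475  0.1968]] [array([[368.7443, 223.1934],
       [366.4879, 204.2193]]), array([[365.5708, 193.0975],
       [366.6295, 183.8935]])]
```

View pics/c6.png

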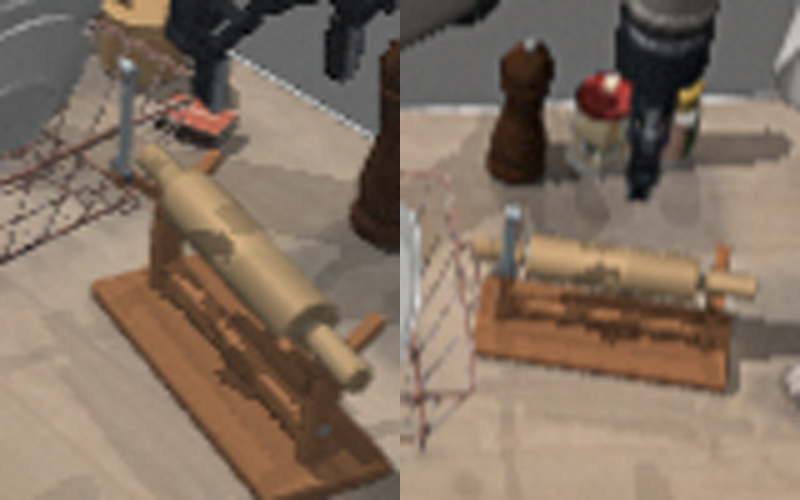

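```bash
cat >> h.py <<'E'
def kp(x,y,ztip):
    p,r=place(0);rz=R.from_euler("z",SYAW);q=STP+rz.apply([x,y,0]);q[2]=ztip+.019;return q,r
E
python3 - <<'E'
from h import *
go(*kp(-.08,.088,.24));go(*kp(-.08,.088,.18))
E
```

```text
t 10.68 pos [ 0.5039 -0.3561  0.233 ] dp [ 3.78 -3.17 -1.03] ang [-0.03 -0.02 -0.  ] rows>= 3.0
t 10.68 pos [ 0.5039 -0.3561  0.233 ] dp [ 3.78 -3.16  1.37] ang [-0.03 -0.02 -0.  ] rows>= 3.1
```

>>> play_rows(grip=[40,20,0,0,0], delta_pos=[[0.4,-0.9,-0.7],[1.2,-2,-1],[2.2,-2.8,-1.03],[3.2,-3.16,-1.03],[3.78,-3.16,-1.03]], angular=[[0,0,0],[0,0,0],[0,0,0],[0,0,0],[0,0,0]])

```text
time_s: 11.1
tcp_pos: [0.4495, -0.2424, 0.2592]
orientation: [0.79, 0.614, 0.001, -0.002]
contact_force: [0.8, 0.5, -1.1]
grip_width: 0.0189
gripper_force: 0.0
```

>>> play_rows(grip=[0,0,0,0,0], delta_pos=[[0,0,0],[0,0,0.8],[0,0,1.6],[0,0,2.3],[0,0,2.3]], angular=[[0,0,0],[0,0,0],[0,0,0],[0,0,0],[0,0,0]])

```text
time_s: 11.52
tcp_pos: [0.4486, -0.2451, 0.1989]
orientation: [0.79, 0.613, -0.002, -0.003]
contact_force: [-0.4, 0.0, -0.5]
grip_width: 0.0003
gripper_force: 0.0
```

```bash
cat > m6.py <<'E'
from h import *
import sys
np.set_printoptions(precision=4,suppress=True)
s=read_state();print(s["time_s"],s["tcp_pos"],s["grip_width"],s["contact_force"],s["joint_positions"])
q=R.from_euler("z",-SYAW).apply(s["tcp_pos"]-STP);print("stand frame",q,"tip z",q[2]-.019)
a=grab_frame("scene")[:,:,::-1].copy();b=grab_frame("top")[:,:,::-1].copy()
f=lambda i,x,y:cv2.resize(i[y:y+100,x:x+80],(400,500),interpolation=cv2.INTER_CUBIC)
cv2.imwrite(sys.argv[1],np.hstack([f(a,335,180),f(b,330,140)]))
E
python3 m6.py pics/c7.png
```

```text
11.5167 [ 0.4486 -0.2451  0.1989] 0.0002670249868650424 [-0.4249  0.0033 -0.482 ] [-0.2198  0.3606  0.893   1.7163 -0.2944  1.2154  0.4962]
stand frame [-0.0819  0.0874  0.1989] tip z 0.17986533854342587
```

View pics/c7.png

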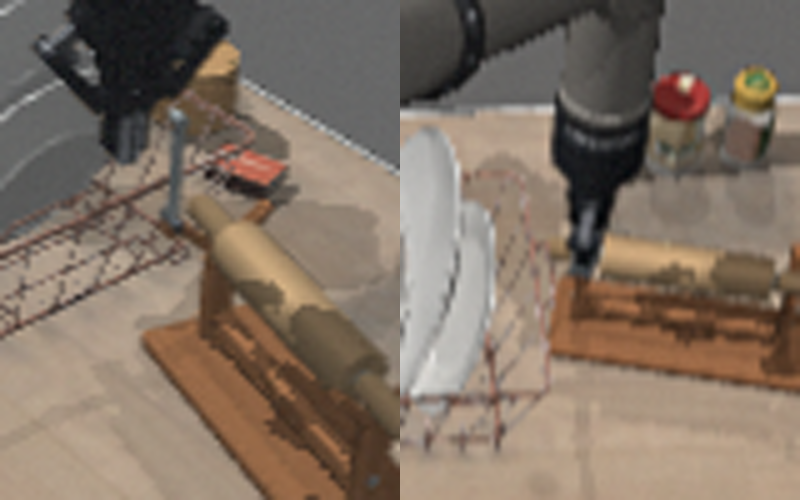

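>>> play_rows(grip=[0,0,0,0,0], delta_pos=[[0,0.4,0.1],[0,0.8,0.3],[0,1.2,0.5],[0,1.6,0.6],[0,1.9,0.6]], angular=[[0,0,0],[0,0,0],[0,0,0],[0,0,0],[0,0,0]])

```text
time_s: 12.03
tcp_pos: [0.4987, -0.2581, 0.1879]
orientation: [0.79, 0.614, -0.0, 0.001]
contact_force: [-0.9, 0.7, -0.3]
grip_width: -0.0002
gripper_force: 0.3
```

>>> play_rows(grip=[0,0,0,0,0], delta_pos=[[0,0.3,0],[0,0.6,0],[0,0.9,0],[0,1.2,0],[0,1.2,0]], angular=[[0,0,0],[0,0,0],[0,0,0],[0,0,0],[0,0,0]])

```text
time_s: 12.45
tcp_pos: [0.5282, -0.2652, 0.188]
orientation: [0.789, 0.614, 0.0, 0.001]
contact_force: [0.3, -0.1, 0.5]
grip_width: 0.0005
gripper_force: 0.0
```

```bash
python3 m6.py pics/c8.png
```

```text
12.45 [ 0.5282 -0.2652  0.188 ] 0.0004557800699535308 [ 0.2721 -0.1385  0.4614] [-0.1187  0.5344  0.8339  1.5176 -0.4063  1.2681  0.5178]
stand frame [0.0002 0.0876 0.188 ] tip z 0.16895609038334686
```

View pics/c8.png

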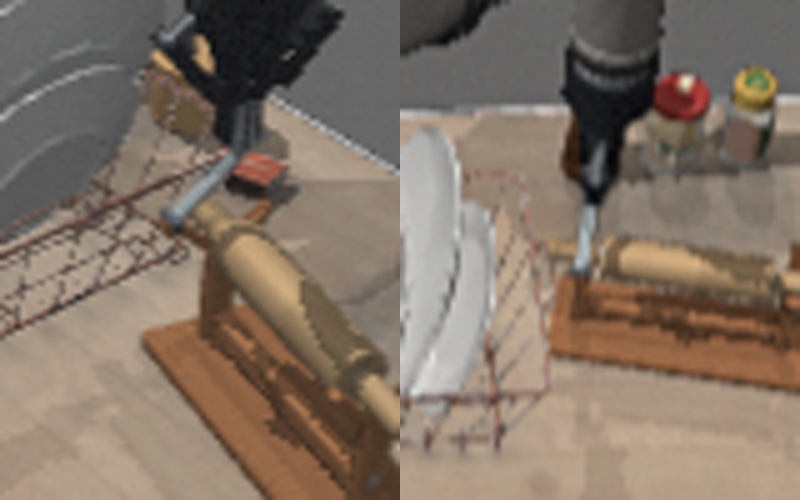

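>>> play_rows(grip=[0,0,0,0,0], delta_pos=[[0,0,0.3],[0,0,0.6],[0,0,0.9],[0,0,1.2],[0,0,1.4]], angular=[[0,0,0],[0,0,0],[0,0,0],[0,0,0],[0,0,0]])

```text
time_s: 12.97
tcp_pos: [0.5259, -0.2645, 0.1515]
orientation: [0.79, 0.613, -0.0, -0.0]
contact_force: [0.7, -0.3, 0.9]
grip_width: 0.0002
gripper_force: 0.3
```

>>> play_rows(grip=[0,0,0,0,0], delta_pos=[[0,0,0.1],[0,0,0.2],[0,0,0.3],[0,0,0.38],[0,0,0.38]], angular=[[0,0,0],[0,0,0],[0,0,0],[0,0,0],[0,0,0]])

```text
time_s: 13.38
tcp_pos: [0.5263, -0.2649, 0.143]
orientation: [0.79, 0.613, -0.0, 0.0]
contact_force: [-1.0, -0.3, 0.2]
grip_width: -0.0003
gripper_force: 0.0
```

>>> play_rows(grip=[0,0,0,0], delta_pos=[[0,0,0.04],[0,0,0.08],[0,0,0.1],[0,0,0.1]], angular=[[0,0,0],[0,0,0],[0,0,0],[0,0,0]])

```text
time_s: 13.72
tcp_pos: [0.5264, -0.2652, 0.1416]
orientation: [0.79, 0.613, 0.0, 0.0]
contact_force: [-1.5, 1.2, 4.5]
grip_width: 0.0
gripper_force: 2.3
```

>>> play_rows(grip=[0,0,0,0], delta_pos=[[0,0,0.06],[0,0,0.06],[0,0,0.06],[0,0,0.06]], angular=[[0,0,0],[0,0,0],[0,0,0],[0,0,0]])

```text
time_s: 14.05
tcp_pos: [0.5264, -0.2652, 0.1415]
orientation: [0.79, 0.613, 0.001, 0.0]
contact_force: [-2.8, 2.1, 10.3]
grip_width: 0.0001
gripper_force: 5.6
```

>>> play_rows(grip=[0,0,0,0,0], delta_pos=[[0,0,-0.4],[0,0,-1.2],[0,0,-2.4],[0,0,-3.6],[0,0,-4.8]], angular=[[0,0,0],[0,0,0],[0,0,0],[0,0,0],[0,0,0]])

```text
time_s: 14.47
tcp_pos: [0.526, -0.265, 0.2605]
orientation: [0.79, 0.613, -0.0, 0.0]
contact_force: [0.0, -0.1, -0.1]
grip_width: -0.0002
gripper_force: 0.0
```

```bash
python3 m6.py pics/c9.png
```

```text
14.4667 [ 0.526  -0.265   0.2605] -0.00015307981127260075 [ 0.0116 -0.0999 -0.0819] [-0.1267  0.4832  0.8623  1.4034 -0.3645  1.4195  0.4819]
stand frame [-0.0019  0.0872  0.2605] tip z 0.2415098335862346
```

View pics/c9.png

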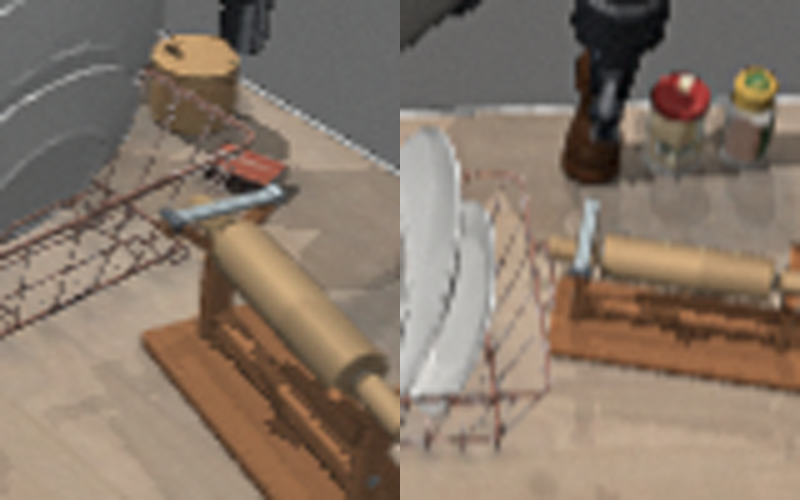

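```bash
python3 - <<'E'
from h import *
rz=R.from_euler("z",SYAW)
print([(c,[np.round(d["xy"],1) for d in mark_of(c,"keeper_tip")[:1]]) for c in("scene","top")])
for a in(0,.1,.2):
    P=STP+rz.apply(np.array([[-.04+.078*np.cos(a),.092,.12+.078*np.sin(a)]]));print(a,[proj(c,P).round(1) for c in("scene","top")])
print(finish_job())
E
```

```text
[('scene', [array([391.8, 216. ])]), ('top', [array([367.6, 179.1])])]
0 [array([[389.4, 218.1]]), array([[367.9, 179.9]])]
0.1 [array([[389.6, 216.2]]), array([[368. , 178.8]])]
0.2 [array([[389.5, 214.3]]), array([[368.2, 177.8]])]
the job is handed in; nothing more can be done
None
```

The job is handed in, though it returned no verdict. The rolling pin lies level in both forks and the keeper was pushed down to its stop (fingertips at 0.1225 m, force rising to 10 N with no further travel); the last camera estimate put the keeper at 0 to 0.1 rad. I kept clear of the tin, cup and garlic but did not re-measure them.

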